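# Shut the fixture gate and lock it with its ball-lock pin

### The job

Swing the yellow gate of the bench fixture fully shut over the grey housing, so that the hole in the gate lies under the ball-lock pin. Then press the pin's red thumb button, keep it pressed while you push the pin all the way down through the gate and the lug below, and let go so that the button pops back up and the pin stays locked down. Leave the housing sitting in its nest.

Things in the scene. Friction and masses are not known exactly. Their poses are not given: they have to be found in the camera images.
- fixture: Bench fixture fixed to the bench: aluminium plate 120 x 250 x 10 mm, blue nest in its middle, round hinge post at its +y end, grey C-shaped clevis at its -y end. Origin: centre of the plate's underside; x across the plate, y along it from pin to hinge, z up. In this frame the hinge axis is at (0, 75), the pin axis at (0, -75) mm. The gate opens over the -x side.
- gate (a joint): Hinge angle of the yellow gate, rad: 0 = fully shut (against the stop, bar along the fixture's y axis, its hole exactly under the pin), grows as it opens towards the fixture's -x side (1.5 at most). It stays where it is left; about 1 N at its handle moves it.
- gate_handle (a point): Centre of the top of the upright black handle on the gate, 70 mm from the hinge axis (when shut, above the middle of the fixture). Handle 20 mm in diameter, from z = 84 to 145 mm above the bench. Push it sideways to swing the gate.
- gate_hole (a point): Centre of the 18 mm hole near the free end of the gate, at the bar's upper face, 76 mm above the bench, 150 mm from the hinge axis. The gate bar is steel, 190 x 36 x 10 mm, painted yellow.
- gate_hinge (a point): Point on the gate's vertical hinge axis, at the height of the bar's upper face, 76 mm above the bench.
- lock_pin (a joint): How far the ball-lock pin is down from its raised start, m: 0 raised (a spring lifts it with about 2 N), 0.042 = fully home, head on the upper lug. Locked and let go, it stands at about 0.040. Brass balls at its tip stop it at the holes until the button is pressed, and lock it when the button is released at home (sooner, it springs up or sticks).
- thumb_button (a joint): How far the red thumb button is pressed into the pin's head, m: 0 out, 0.007 fully in. Spring: 3 N at first, 5 N fully in. 6 to 10 N straight down on the button takes it in and then carries the pin down to its end stop.
- button_top (a point): Centre of the top of the red round thumb button, 22 mm across, standing 9 mm out of the pin's head; 181 mm above the bench when raised, 139 mm when the pin is home and the button out. The pin's axis is vertical.
- housing: Grey domed sensor housing with a black cap, about 50 x 70 x 49 mm, loose in the shallow blue nest under the gate. Origin: centre of its underside. The shut gate passes a few mm above it.
- clevis (a point): Point on the pin's vertical axis at the top of the clevis's upper lug, 110 mm above the bench. Upper lug 96 to 108 mm above the bench, lower lug 54 to 64 mm with a 17 mm hole under the pin; the gate's free end goes between them. The clevis is open towards the fixture's -x side; its column (28 x 44 mm, 108 mm high) stands 23 to 51 mm behind the pin axis, on the +x side.
- pin_tip (a point): Tapered tip of the vertical pin, 80 mm above the bench when raised, 38 mm when home. Shank 14 mm in diameter; the dark head is 34 mm across its flange and 27 mm across the knurl. Above the tip: balls 10 mm, underside of the flange 70 mm, top face of the head 92 mm, top of the button 101 mm.

How it is judged:
By the outcome, as a careful person would: the job done as asked, in the order asked, and still so for the second after the job is handed in, with the robot touching nothing.
It also fails if it takes over 43 s, if anything falls off the work surface, if the arm or the gripper's body presses on something with over 40 N, if the wrist force passes 120 N, or if a joint passes its speed limit or range.

### The arm

A 6-joint arm with a two-finger parallel gripper is mounted at the origin on a cart in front of the work surface, level with it; the furniture and walls round the work are solid. World frame = base frame: x ahead of the robot, y to its left, z up, the work surface at z = 0. Lengths are in mm, angles in rad, forces in N, time in s.
With the tool pointing down it reaches from about 350 to 875 mm from the base axis. Payload 4.2 kg.
Tool frame: the origin (TCP) lies midway between the tips of the shut fingers; the grasp point (between the pads) lies 19 mm behind it; z points along the fingers, y is the line along which they close (so a half turn about z gives the same grasp; the last joint's range is limited). The gripper opens to 85 mm and grips with 20 to 120 N. Pads are 22 mm wide; open, the fingers measure 114 mm over their backs; the gripper's body (76 mm by 85 mm) begins 54 mm behind the grasp point. The pads swing forward as they close: fully open they stand 13 mm farther back than shut.
Start: joints at [-0.956, 0.385, 0.008, 0, -1.194, -0.259], TCP at [217.727, -585.828, 231.312] pointing down, gripper open.
Joint ranges: [-3.14, 3.14], [-1.21, 2.06], [-1.07, 1.41], [-3.16, 2.05], [-2.99, -0.16], [-3.1, 3.1]. Speed limits (rad/s): [2.79, 2.79, 3.14, 3.14, 3.14, 3.14].

### API

Orientations are given as a unit quaternion [x, y, z, w].
In Python, from bench import * gives the robot as it stands.
- The arm moves only by the tool drive_tool, never from a script. Its argument "plan" is a list that holds one entry, the list of rows, each a list of 5 numbers: the closure, from -1 (fully open) to 1 (shut), then the shift along the world's x, y, z in mm, then the turn about the world's z in degrees. A call has 1 to 20 rows; each row shifts and turns the commanded pose from where the row before left it; what a row does not reach is not made up. A row lasts 1/12 s, in which the tool goes at most 41.7 mm and 7.16 degrees, less where a joint would pass 70% of its speed; a pose out of reach is approached as far as the arm can. A call is refused whole if a number of a shift passes 41.7 or a number of a turn 7.16, either way. A call with a gripper value outside its range is refused whole. The fingers move at their own pace and stop on an object; the grip force is fixed at half the most. Time passes only in rows, so rows that do not move let the fingers close. It gives the time, the measured TCP pose, the force, the opening and the grip force at its end, in the units of the state.
- read_state(): the state, without advancing time (a new reading comes with each control period).
- get_image(name): name is "scene" or "top" or "wrist"; returns (picture, depth): 384x512x3 uint8, red, green, blue; 384x512 float32, mm along the optical axis (not along the pixel's ray), 0 where there is no reading.
- camera_model(name): a dict with "fx", "fy", "cx", "cy" (pixels), "R" (3x3) and "t" (3): a world point X has camera coordinates R X + t; the wrist camera has in their place "mount" (4x4, takes a point from camera to tool coordinates, whose origin is the TCP and whose axes are the flange's). Camera axes: x right, y down, z forward; pixel columns grow to the right and rows downward; lengths in mm; the calibration is good to about 2 mm. The wrist camera is an equidistant fisheye: a pixel r from the principal point sees the ray r / f radians off the axis. A picture is of the moment at which its call begins: read the wrist's pose just before it. camera_model takes no time and is no camera call.
- job_done(): hands the job in; it is judged then, once.
The state is a dict: "clock": time; "joints": joint angles; "joint_vel": joint speeds; "joint_efforts": joint torques, N m; "position": TCP position; "ee_rot": TCP orientation; "contact_force": force on the tool from outside, world axes, zero at the start; "wrist_torque": the same for the moment, N m; "gripper_width": finger opening in mm; "grasp_force": force on a finger pad.
Only numpy, scipy, OpenCV 4.12 (cv2) and the standard library are available. Lean on these libraries where they do the work, as an engineer would, in place of code of your own. Each camera call takes 0.05 s, during which the arm holds its last target. There are 200 camera calls.

## Working session

There is one attempt and no reset: what is moved stays moved. The work goes in short steps, Python scripts to look and compute and a tool call to move; the robot and the scene stay as the last step left them, time stands still between calls to the robot, and variables do not carry over. Pictures are saved under pics/ and viewed, at most 10 in all, crops included, and the job is handed in when it is done.

Besides the shell and the picture viewer there is one more tool, called after "Call:" as name(argument=value, ...), one argument or row to a line, values as JSON. drive_tool: Moves the arm, as the interface text tells. Its arguments: {"type":"object","properties":{"plan":{"type":"array"}},"required":["plan"]}

```bash
mkdir -p pics
cat > h.py <<'E'
from bench import *
import numpy as np, cv2
def save(n,p): cv2.imwrite('pics/'+p,cv2.cvtColor(n,cv2.COLOR_RGB2BGR))
def world(cam,u,v,d):
    m=camera_model(cam); c=np.array([(u-m['cx'])/m['fx']*d,(v-m['cy'])/m['fy']*d,d])
    return np.array(m['R']).T@(c-np.array(m['t']))
def atz(cam,u,v,z):
    m=camera_model(cam); R=np.array(m['R']);r=R.T@np.array([(u-m['cx'])/m['fx'],(v-m['cy'])/m['fy'],1]); o=-R.T@np.array(m['t'])
    return o+r*(z-o[2])/r[2]
E
python3 - <<'E'
from h import *
a,d=get_image('top');b,e=get_image('scene')
save(np.hstack([a]),'top1.png');save(b,'sc1.png')
np.savez('i.npz',a=a,d=d,b=b,e=e)
for c in('top','scene'): m=camera_model(c);print(c,m['fx'],m['cx'],-np.array(m['R']).T@np.array(m['t']),np.round(m['R'],2).tolist())
s=read_state();print(s)
E
```

```text
top 355.89692165987657 261.41868087279164 [407.49148858  15.88769068 954.34142631] [[0.02, -1.0, -0.0], [-0.98, -0.02, -0.19], [0.19, 0.01, -0.98]]
scene 394.39391698403176 247.6234146687272 [245.97467507 563.32721361 687.42450161] [[-0.87, -0.49, -0.01], [-0.31, 0.57, -0.76], [0.38, -0.66, -0.65]]
{'clock': 0.1, 'joints': array([-9.56421644e-01,  3.85479765e-01,  6.79091926e-03, -4.18857642e-04,
       -1.19399574e+00, -2.58609773e-01]), 'joint_vel': array([ 0.0005083 , -0.00239717,  0.00231337,  0.00076494, -0.0016763 ,
        0.00077145]), 'joint_efforts': array([ 5.60558055e-04, -3.93318951e+01,  1.88929385e+01,  4.19785917e+00,
       -2.55585073e-03,  4.39337015e-06]), 'position': array([ 217.53731637, -585.38044542,  230.34442623]), 'ee_rot': array([-1.76869734e-01,  9.84233797e-01,  9.37904006e-04, -2.22730632e-04]), 'contact_force': array([ 0.35079433, -0.13799329,  0.47447807]), 'wrist_torque': array([-0.01379653, -0.10180657, -0.00780662]), 'grasp_force': 0.0, 'gripper_width': 84.99087497977781}
```

View pics/top1.png

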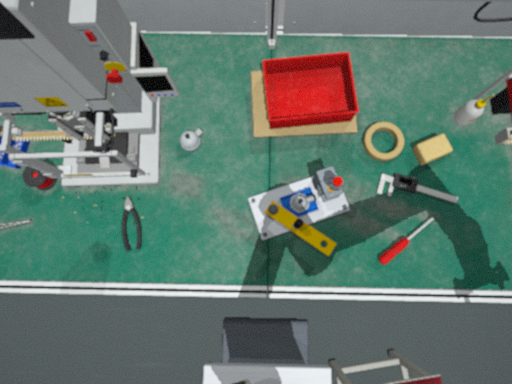

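View pics/sc1.png

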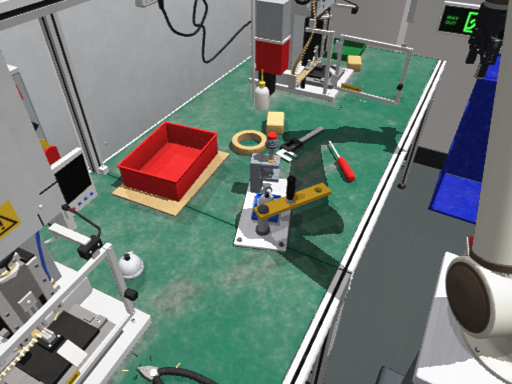

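Run:
```python
from h import *
f=np.load('i.npz')
c=cv2.resize(f['a'][155:275,235:365],None,fx=6,fy=5,interpolation=cv2.INTER_CUBIC);c=cv2.resize(f['a'][160:260,240:360],None,fx=6,fy=6,interpolation=cv2.INTER_CUBIC)
c2=cv2.resize(f['b'][125:255,225:340],None,fx=4.6,fy=4.6,interpolation=cv2.INTER_CUBIC)
save(c,'c1.png');save(c2,'c2.png')
for cam,im,dd,box in(('top',f['a'],f['d'],(165,195,325,350)),('scene',f['b'],f['e'],(128,150,260,285))):
  y0,y1,x0,x1=box;s=im[y0:y1,x0:x1].astype(int);m=(s[...,0]>120)&(s[...,1]<70)&(s[...,2]<70)
  v,u=np.nonzero(m);u=u+x0;v=v+y0
  print(cam,len(u),u.mean(),v.mean(),np.median(dd[v,u]),world(cam,u.mean(),v.mean(),np.median(dd[v,u])),atz(cam,u.mean(),v.mean(),179))
```

```text
top 64 336.890625 181.1875 791.49304 [ 584.52888672 -146.40127089  181.23329361] [ 585.04029835 -146.8700784   179.        ]
scene 53 272.188679245283 135.18867924528303 925.44385 [ 584.57225816 -145.14444212  178.68551801] [ 584.36295074 -144.70649343  179.        ]
```

View pics/c1.png

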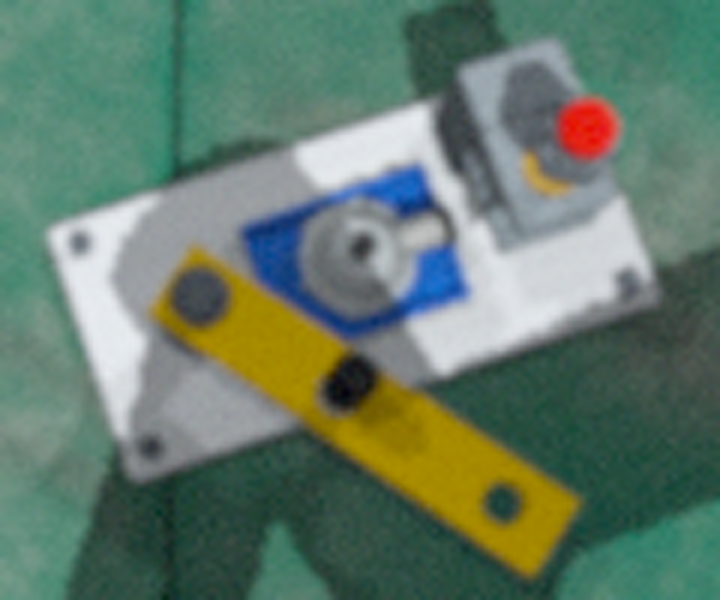

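View pics/c2.png

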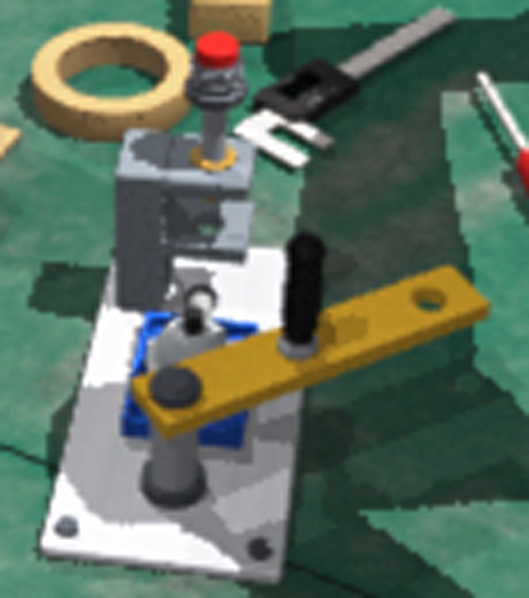

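Run:
```python
from h import *
H=atz('top',273.3,209.2,80);O=atz('top',323.8,243.7,76);K=atz('top',298.3,223.5,145);P=np.array([584.6,-146,0])
H2=atz('scene',225+175/4.6,125+384/4.6,84);O2=atz('scene',225+430/4.6,125+298/4.6,76);K2=atz('scene',225+305/4.6,125+245/4.6,145)
print('top',H,O,K);print('scene',H2,O2,K2)
for h,o in((H,O),(H2,O2)):
  print(np.linalg.norm((h-P)[:2]),np.linalg.norm((h-o)[:2]))
h=(H+H2)/2
y=(h-P)[:2];y/=np.linalg.norm(y); o=((O+O2)/2-h)[:2]
a=np.arctan2(-y[1],-y[0]);b=np.arctan2(o[1],o[0]);print('y',y,'shut dir',np.degrees(a),'now',np.degrees(b),'open',a-b)
for t in np.linspace(a-b,0,8): print(np.degrees(t),h[:2]+70*np.array([np.cos(a-t),np.sin(a-t)]))
```

```text
top [533.66485823  -8.64988171  80.        ] [ 451.37509575 -133.28304856   76.        ] [492.46458598 -64.1589086  145.        ]
scene [532.68079217  -2.92896132  84.        ] [ 451.35715736 -130.05589214   76.        ] [494.03775143 -59.43339132 145.        ]
146.4904217364902 149.3486902755097
152.20028334982652 150.9131873593616
y [-0.3443528   0.93884032] shut dir -69.85770670143354 now -123.01896110592637 open 0.927838923848737
53.161254404492816 [495.02866673 -64.4837413 ]
45.56678948956527 [503.12033382 -69.01004918]
37.972324574637724 [511.73922305 -72.42725385]
30.377859659710182 [520.73413    -74.67540602]
22.783394744782633 [529.94725365 -75.71506551]
15.188929829855084 [539.21696472 -75.52799318]
7.594464914927542 [548.38064118 -74.1174709 ]
0.0 [557.27752121 -71.50824401]
```

Call:
drive_tool(
  plan=[
    [[1,15,32,0,0],[1,15,32,0,0],[1,15,32,0,0],[1,15,32,0,0],[1,15,32,0,0],[1,15,32,0,0],[1,15,32,0,0],[1,15,32,0,0],[1,15,32,0,0],[1,15,32,0,0],[1,15,32,0,0],[1,15,32,0,0],[1,15,32,0,0],[1,15,32,0,0],[1,15,32,0,0],[1,13,30,0,0],[1,0,0,-40,0],[1,0,0,-40,0],[1,0,0,-36,0],[1,0,0,0,0]],
  ],
)

```text
clock: 1.77
position: [450.1, -76.0, 109.0]
ee_rot: [-0.176, 0.984, 0.001, -0.008]
contact_force: [-1.2, -0.7, 0.1]
gripper_width: -0.5
grasp_force: 0.0
```

Call:
drive_tool(
  plan=[
    [[1,0,0,0,0],[1,9,0,0,0],[1,9,0,0,0],[1,9,0,0,0],[1,5,-2,0,0],[1,5,-2,0,0],[1,5,-1,0,0],[1,5,-1,0,0],[1,5,0,0,0],[1,0,0,0,0]],
  ],
)

```text
clock: 2.6
position: [510.3, -81.8, 116.4]
ee_rot: [-0.177, 0.984, -0.0, 0.002]
contact_force: [0.1, 0.1, -0.1]
gripper_width: -0.0
grasp_force: 0.0
```

Run:
```python
from h import *
b,e=get_image('scene');a,d=get_image('top')
save(np.hstack([cv2.resize(b[95:265,205:345],(480,583)),cv2.resize(a[150:260,240:360],(320,293)).repeat(1,0)[:583] if 0 else cv2.copyMakeBorder(cv2.resize(a[150:260,240:360],(320,293)),0,290,0,0,0)]),'p5.png');print(read_state()['position'],read_state()['contact_force'])
```

```text
[509.22172961 -81.42699026 116.00327565] [ 0.13073914  0.18784574 -1.37312024]
```

View pics/p5.png

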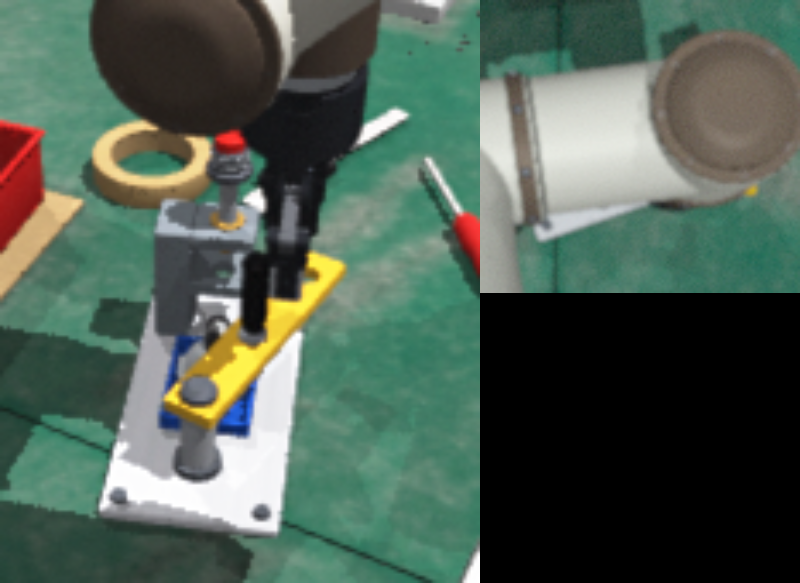

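Call:
drive_tool(
  plan=[
    [[1,5,0,0,0],[1,5,0,0,0],[1,5,0,0,0],[1,4,1,0,0],[1,4,1,0,0],[1,3,1,0,0],[1,2,0,0,0],[1,0,0,0,0],[1,0,0,0,0]],
  ],
)

```text
clock: 3.45
position: [536.2, -78.5, 115.3]
ee_rot: [-0.177, 0.984, 0.0, 0.0]
contact_force: [1.0, 1.0, -0.7]
gripper_width: 0.3
grasp_force: 0.0
```

Call:
drive_tool(
  plan=[
    [[1,1,0,0,0],[1,1,0,0,0],[1,0,0,0,0]],
  ],
)

```text
clock: 3.7
position: [537.7, -78.8, 115.3]
ee_rot: [-0.177, 0.984, 0.0, -0.0]
contact_force: [-0.2, -0.0, 0.2]
gripper_width: 0.1
grasp_force: 0.3
```

Call:
drive_tool(
  plan=[
    [[1,1,0.4,0,0],[1,1,0.4,0,0],[1,0,0,0,0]],
  ],
)

```text
clock: 3.95
position: [539.4, -78.3, 115.3]
ee_rot: [-0.177, 0.984, -0.0, -0.0]
contact_force: [-1.2, -1.1, 1.6]
gripper_width: -0.0
grasp_force: 0.9
```

Call:
drive_tool(
  plan=[
    [[1,1,0.4,0,0],[1,1,0.4,0,0],[1,0,0,0,0]],
  ],
)

```text
clock: 4.2
position: [539.6, -78.2, 115.2]
ee_rot: [-0.177, 0.984, -0.0, -0.003]
contact_force: [-6.2, -2.6, 4.0]
gripper_width: 0.2
grasp_force: 3.3
```

Call:
drive_tool(
  plan=[
    [[1,1,0.4,0,0],[1,1,0.4,0,0],[1,0,0,0,0]],
  ],
)

```text
clock: 4.45
position: [539.7, -78.1, 115.1]
ee_rot: [-0.176, 0.984, -0.0, -0.005]
contact_force: [-9.7, -5.3, 6.2]
gripper_width: -0.3
grasp_force: 5.4
```

Call:
drive_tool(
  plan=[
    [[1,-9,-4,0,0],[1,-9,-4,0,0],[1,0,0,40,0],[1,0,0,40,0],[1,0,0,35,0],[1,-20,20,0,0],[1,-30,20,0,0],[1,0,0,0,0],[1,0,0,0,0]],
  ],
)

```text
clock: 5.2
position: [474.8, -43.6, 231.1]
ee_rot: [-0.178, 0.984, 0.0, 0.002]
contact_force: [0.2, -0.6, 0.8]
gripper_width: -0.2
grasp_force: 0.0
```

Run:
```python
from h import *
b,e=get_image('scene')
save(cv2.resize(b[110:250,205:325],(514,600),interpolation=cv2.INTER_CUBIC),'p6.png')
s=b[125:155,255:290].astype(int);m=(s[...,0]>120)&(s[...,1]<70)&(s[...,2]<70);v,u=np.nonzero(m);print(len(u),u.mean()+255,v.mean()+125)
print(read_state()['position'],read_state()['contact_force'])
```

```text
52 272.2307692307692 135.25
[475.79850592 -43.97696667 230.97501719] [-0.01505703 -0.85824236 -0.20073756]
```

View pics/p6.png

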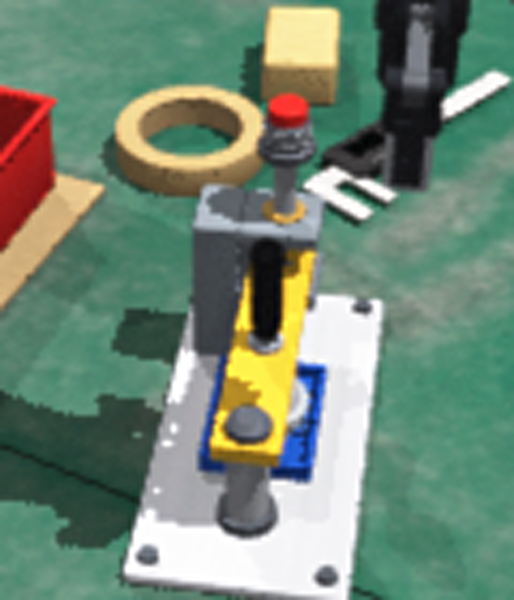

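Call:
drive_tool(
  plan=[
    [[1,27,-25,0,0],[1,27,-25,0,0],[1,27,-25,0,0],[1,28,-26.4,0,0],[1,0,0,-20,0],[1,0,0,-20,0],[1,0,0,0,0],[1,0,0,0,0]],
  ],
)

```text
clock: 5.92
position: [584.7, -146.6, 188.9]
ee_rot: [-0.177, 0.984, 0.0, -0.001]
contact_force: [0.5, -1.7, 1.2]
gripper_width: 0.1
grasp_force: 0.0
```

Run:
```python
from h import *
b,e=get_image('scene');w,_=get_image('wrist')
save(np.hstack([cv2.resize(b[80:200,215:315],(375,450),interpolation=cv2.INTER_CUBIC),cv2.resize(w[60:384,100:400],(417,450))]),'p7.png')
print(read_state()['position'],read_state()['contact_force'])
```

```text
[ 585.7182969  -146.102027    191.48171711] [0.59978935 0.36479287 1.04610932]
```

View pics/p7.png

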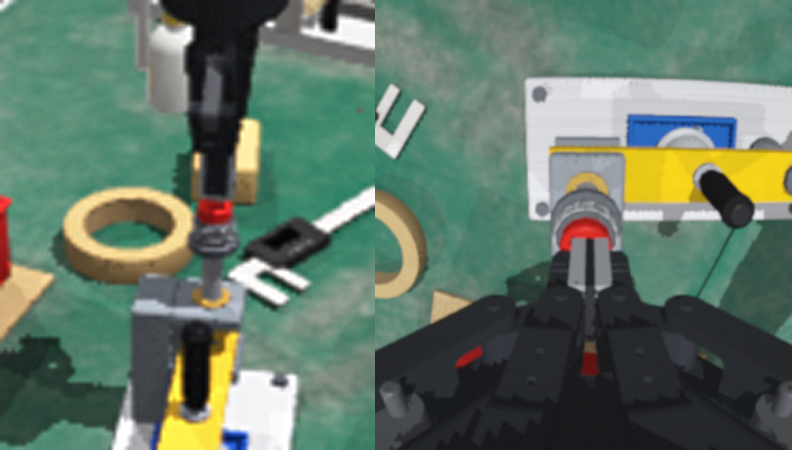

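Call:
drive_tool(
  plan=[
    [[1,0,0,-4,0],[1,0,0,-4,0],[1,0,0,-4,0],[1,0,0,-4,0],[1,0,0,-4,0],[1,0,0,0,0]],
  ],
)

```text
clock: 6.52
position: [585.1, -145.7, 170.0]
ee_rot: [-0.177, 0.984, -0.0, 0.0]
contact_force: [0.7, 1.7, 1.7]
gripper_width: 0.1
grasp_force: 1.1
```

Call:
drive_tool(
  plan=[
    [[1,0,0,-3,0],[1,0,0,-3,0],[1,0,0,-3,0],[1,0,0,0,0]],
  ],
)

```text
clock: 6.85
position: [584.7, -145.8, 160.7]
ee_rot: [-0.177, 0.984, 0.0, -0.0]
contact_force: [0.9, 0.6, 1.1]
gripper_width: 0.0
grasp_force: 0.6
```

Call:
drive_tool(
  plan=[
    [[1,0,0,-2,0],[1,0,0,-2,0],[1,0,0,0,0]],
  ],
)

```text
clock: 7.1
position: [584.6, -145.9, 156.8]
ee_rot: [-0.177, 0.984, 0.0, -0.0]
contact_force: [-0.1, 0.5, 1.6]
gripper_width: 0.1
grasp_force: 0.5
```

Run:
```python
from h import *
b,e=get_image('scene')
save(cv2.resize(b[95:215,215:315],(500,600),interpolation=cv2.INTER_CUBIC),'p8.png')
print([read_state()['contact_force'] for _ in range(3)])
```

```text
[array([ 0.65792946, -0.05296275,  0.77026671]), array([ 0.65792946, -0.05296275,  0.77026671]), array([ 0.65792946, -0.05296275,  0.77026671])]
```

View pics/p8.png

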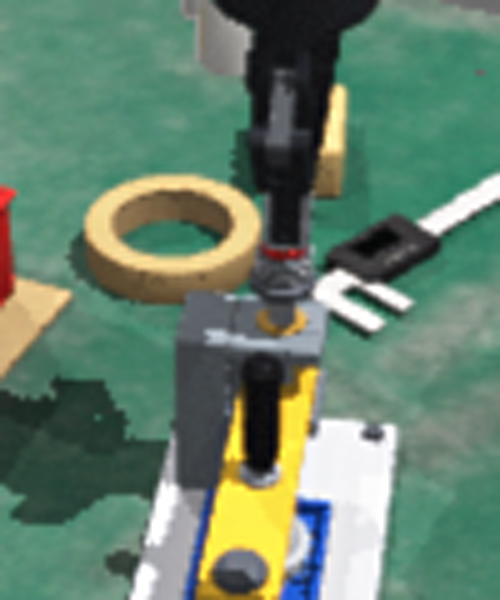

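Call:
drive_tool(
  plan=[
    [[1,0,0,-2,0],[1,0,0,-2,0],[1,0,0,0,0]],
  ],
)

```text
clock: 7.4
position: [584.4, -145.9, 152.7]
ee_rot: [-0.177, 0.984, 0.0, -0.0]
contact_force: [1.1, 1.0, 0.5]
gripper_width: 0.4
grasp_force: 0.3
```

Call:
drive_tool(
  plan=[
    [[1,0,0,-2,0],[1,0,0,-2,0],[1,0,0,0,0]],
  ],
)

```text
clock: 7.65
position: [584.4, -145.9, 148.8]
ee_rot: [-0.177, 0.984, 0.0, -0.0]
contact_force: [-0.2, -0.4, 1.1]
gripper_width: -0.0
grasp_force: 0.6
```

Call:
drive_tool(
  plan=[
    [[1,0,0,-2,0],[1,0,0,-2,0],[1,0,0,0,0]],
  ],
)

```text
clock: 7.9
position: [584.5, -145.9, 144.8]
ee_rot: [-0.177, 0.984, 0.0, -0.0]
contact_force: [-0.7, -0.4, 2.1]
gripper_width: 0.0
grasp_force: 0.6
```

Call:
drive_tool(
  plan=[
    [[1,0,0,-2,0],[1,0,0,-2,0],[1,0,0,0,0]],
  ],
)

```text
clock: 8.15
position: [584.5, -145.9, 140.8]
ee_rot: [-0.177, 0.984, 0.0, -0.0]
contact_force: [0.3, 0.2, 1.9]
gripper_width: 0.0
grasp_force: 0.6
```

Call:
drive_tool(
  plan=[
    [[1,0,0,-2,0],[1,0,0,-2,0],[1,0,0,0,0]],
  ],
)

```text
clock: 8.4
position: [584.7, -145.9, 137.0]
ee_rot: [-0.177, 0.984, -0.0, -0.0]
contact_force: [-2.7, -1.3, 3.6]
gripper_width: 0.2
grasp_force: 1.7
```

Call:
drive_tool(
  plan=[
    [[1,0,0,-2,0],[1,0,0,-1,0],[1,0,0,0,0]],
  ],
)

```text
clock: 8.65
position: [584.7, -145.9, 134.3]
ee_rot: [-0.177, 0.984, -0.0, -0.0]
contact_force: [-2.0, 0.3, 4.0]
gripper_width: -0.4
grasp_force: 2.1
```

Call:
drive_tool(
  plan=[
    [[1,0,0,-2,0],[1,0,0,-1,0],[1,0,0,0,0]],
  ],
)

```text
clock: 8.9
position: [584.8, -145.9, 132.1]
ee_rot: [-0.177, 0.984, -0.0, 0.0]
contact_force: [-3.1, 0.3, 6.6]
gripper_width: -0.3
grasp_force: 3.6
```

Call:
drive_tool(
  plan=[
    [[1,0,0,-1,0],[1,0,0,-1,0],[1,0,0,0,0]],
  ],
)

```text
clock: 9.15
position: [584.9, -146.0, 131.9]
ee_rot: [-0.177, 0.984, -0.001, 0.0]
contact_force: [-5.7, 1.4, 14.4]
gripper_width: -0.1
grasp_force: 7.3
```

Call:
drive_tool(
  plan=[
    [[1,0,0,3,0],[1,0,0,4,0],[1,0,0,4,0],[1,0,0,8,0],[1,0,0,20,0],[1,0,0,40,0],[1,-30,10,20,0],[1,-40,10,0,0],[1,-40,10,0,0],[1,0,0,0,0],[1,0,0,0,0]],
  ],
)

```text
clock: 10.07
position: [472.8, -115.4, 228.6]
ee_rot: [-0.177, 0.984, 0.0, 0.0]
contact_force: [1.7, -0.4, -0.4]
gripper_width: -0.1
grasp_force: 0.0
```

Run:
```python
from h import *
b,e=get_image('scene');a,d=get_image('top')
save(cv2.resize(b[110:230,215:315],(500,600),interpolation=cv2.INTER_CUBIC),'p9.png')
s=b[125:175,255:290].astype(int);m=(s[...,0]>120)&(s[...,1]<70)&(s[...,2]<70);v,u=np.nonzero(m);u+=255;v+=125;print(len(u),world('scene',u.mean(),v.mean(),np.median(e[v,u])))
print(read_state()['position'])
```

```text
33 [ 586.59054194 -145.36638759  139.7768982 ]
[ 475.73694805 -115.69974453  228.80778539]
```

View pics/p9.png

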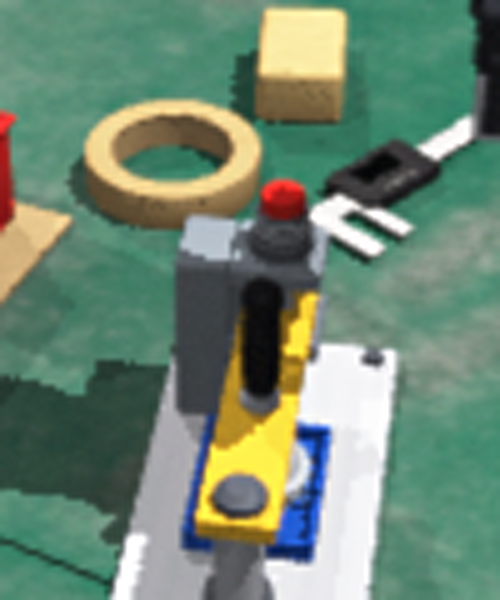

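The pin head is down on the lug (around pixel 280,240), with the red button popped out above it at about z = 140 mm. The gate is shut and the housing is in its nest.

```bash
python3 -c "
from bench import *
print(job_done())"
```

```text
the job is handed in; nothing more can be done
None
```

The gate is shut, the pin is pushed home and locked with its button popped back up, the housing appears to be still in its nest, and the job is handed in at about 10 s; on the way down the force readings stayed near 2 N until the last few mm, so the button probably went in only near the bottom rather than before the push.

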